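Roll a vial home on the tag reader track

TASK

Take the paddle out of its stand and with it gently roll the lying vial along the reader track, over the low sill into the nest in front of the reading head, then press it with the paddle against the head's pad at about 5 N for one second so that it reads. Touch the vial only with the paddle, never push it hard (10 N is too much) or let it race, and do not shift the reading head. Leave the vial lying in the nest, put the paddle back upright and fully down in its stand, let go, and leave everything else undisturbed.

Things in the scene. Friction and masses are not known exactly. Their poses are not given: they have to be found in the camera images.
- track: Aluminium reader track: straight open channel 300 mm long, 76 mm wide, fixed. Origin: centre of its underside, on the bench. x runs along the channel in the rolling direction (towards the reading head), z up. The level floor is 10 mm above the origin; two side walls, 64 mm apart inside, 6 mm thick, reach 22 mm above the origin. Both ends are open.
- head (a joint): Place of the reading head along the track (m; its front face is 78 mm + this past the track's origin). Grey block 60 mm wide, 40 mm long, top 45 mm above the bench; its clamp slips at about 16 N. Its steel cartridge has a 24 mm ramp rising to a sill 2 mm high that ends 22 mm before the pad; between sill and pad is the nest, on the channel floor, with 1 mm play for the vial.
- face (a point): Centre of the head block's front face, 24 mm above the bench (the height of the vial's axis), axes parallel to the track's. In front of it stands the cartridge: a black pad 50 mm wide whose own face is 4 to 14 mm before this point, differently each time and not measured, so the place of contact must be felt. The pad is practically rigid: 1 mm of overtravel pushes too hard.
- vial: Amber glass vial with white screw cap, about 45 g, lying across the channel. Glass 28 mm in diameter, 42 mm long; then a cap 22 mm in diameter, with neck 14 mm. Origin: on its axis, mid-glass, 24 mm above the bench when on the channel floor. Its y is the vial's axis (towards the cap), along the track's y; x and z turn as it rolls. It coasts on when pushed off.
- paddle: White plastic paddle, 60 g, standing in the stand. Origin: centre of the blade's underside; z up. Blade 4 mm thick (x), 44 mm wide (y), z 0 to 34 mm. Above it a grip block 16 mm thick (x), 36 mm wide (y), z 34 to 78 mm. Both faces are alike: use it either way round. Grip it from above across the 16 mm, fingers closing along its x, at z about 59 mm.
- stand: Grey paddle stand, fixed; foot 60 x 76 mm, body 34 x 68 mm (x, y), top 40 mm above the bench. Origin: centre of its underside. In its top a slot 8 mm wide (x), 52 mm long (y), floor 6 mm above the bench. The blade goes into the slot, paddle x along stand x, either way round; fully down, the paddle's origin is 6 mm above the stand's and its shoulders rest on the top.
- rack: White tube rack 70 x 100 mm, 47 mm tall with small tubes, fixed; a bystander that may trade places with the stand. Origin: centre of its underside.
- spare_a: Bystander: same kind of vial, standing upright beside the track on its far side (58 mm tall). Origin: centre of its underside.
- spare_b: Bystander: a second upright vial beside the track on its far side. Origin: centre of its underside.
- beaker: Bystander: glass beaker, 68 mm in diameter, 85 mm tall, left of the track. Origin: centre of its underside.
- buffer: Bystander: white bottle, 72 mm in diameter, 150 mm tall, right of the track. Origin: centre of its underside.
There are look-alikes about, which are no part of the job. Leave any black or purple look-alike of the stand alone.

How it is judged (in metres and radians):
On the way, in this order (a step that is already met when the one before it is completed fails the run):
1. the paddle is lifted clear of its stand in the gripper (z of paddle in the frame of stand above 0.045 m and contact force between the fingers and paddle above 1 N), for 0.1 s.
2. the vial, in the nest, is pressed against the pad by the held paddle with 2.5 to 10 N for half a second (x of vial in the frame of face above -0.031 m and z of vial in the frame of face below 0.0012 m and contact force between paddle and vial above 2.5 N and contact force between the fingers and paddle above 1 N), for 0.5 s.
At the end, for the whole second after the job is handed in: The vial rests in the nest: axis at most 31 mm before the head's face, at most 1.2 mm above its height on the floor, square within 0.12 rad; the head within 2 mm of its start; the paddle at rest in its stand, down within 3 mm, within 8 mm of its centre, upright within 0.12 rad (x of vial in the frame of face above -0.031 m and z of vial in the frame of face below 0.0012 m and angle between the y axis of vial and the y axis of track, either way round below 0.12 rad and linear speed of each of vial, paddle below 0.01 m/s and distance of face from where it was at the start of the episode below 0.002 m and z of paddle in the frame of stand below 0.009 m and horizontal distance between paddle and stand below 0.008 m and angle between paddle's own z axis and vertical below 0.12 rad); the robot touches nothing.
It fails at once if the vial is pushed with more than 10 N (contact force between paddle and vial above 10 N).
It fails at once if the gripper or arm touches the vial (contact force between any of the fingers, the arm and vial above 0.2 N).
It fails at once if the vial races (faster than 0.25 m/s) or is lifted out of the channel (linear speed of vial above 0.25 m/s or z of vial in the frame of track above 0.034 m).
It fails at once if the reading head is shifted by more than 2 mm (distance of face from where it was at the start of the episode above 0.002 m).
It fails at once if a bystander is pushed more than 15 mm or the rack is knocked (over 5 N) (distance of any of spare_a, spare_b, beaker, buffer from where it was at the start of the episode above 0.015 m or contact force between anything else and rack above 5 N).
It also fails if it takes over 72 s, if anything falls off the work surface, if the arm or the gripper's body presses on something with over 40 N, if the wrist force passes 120 N, or if a joint passes its speed limit or range.

ROBOT

A 6-joint arm with a two-finger parallel gripper is mounted at the origin on the work surface. World frame = base frame: x ahead of the robot, y to its left, z up, the work surface at z = 0. Lengths are in mm, angles in rad, forces in N, time in s.
With the tool pointing down it reaches from about 275 to 750 mm from the base axis. Payload 10.2 kg.
Tool frame: the origin (TCP) lies on the front face of the gripper's body, between the roots of the fingers; the fingertips stand 73 mm ahead of it and the grasp point (between the pads) lies 54 mm ahead of it; z points along the fingers, y is the line along which they close (so a half turn about z gives the same grasp; the last joint's range is limited). The gripper opens to 85 mm and grips with 20 to 120 N. Pads are 22 mm wide; open, the fingers measure 114 mm over their backs; the gripper's body (76 mm by 85 mm) begins 54 mm behind the grasp point. The pads swing forward as they close: fully open they stand 13 mm farther back than shut.
Start: joints at [1.063, 0.313, 1.498, -0, 1.331, -0.223], TCP at [147.52, 503.855, 303.894] pointing down, gripper open.
Joint ranges: [-2.94, 2.94], [-0.97, 2.17], [0.19, 2.56], [-1.23, 4.37], [0.02, 3.11], [-2.88, 2.88]. Speed limits (rad/s): [2.39, 2.39, 3.01, 3.14, 3.14, 3.14].

INTERFACE

Orientations are given as a unit quaternion [w, x, y, z].
In Python, from rig import * gives the robot as it stands.
- The arm moves only by the tool step_arm, never from a script. Its argument "plan" is a list of rows, each an object with "offset": the shift along the tool's x, y, z in cm, a list of three; "rot": the turn, a rotation vector about the tool's x, y, z in degrees, a list of three; "gripper": the finger opening in cm, from 0 to 8.54. In form: [{"offset": [x, y, z], "rot": [wx, wy, wz], "gripper": gripper}, ...]. A call has 1 to 12 rows; each row is the pose to reach, as a shift and turn from the pose commanded when the call began, along the tool's axes at that moment; what a row does not reach only later rows make up. A row lasts 1/10 s, in which the tool goes at most 50 mm and 8.59 degrees, less where a joint would pass 70% of its speed; a pose out of reach is approached as far as the arm can. A call with a gripper value outside its range is refused whole. The fingers move at their own pace and stop on an object; "squeeze" is the grip in N (left out, the last holds). Time passes only in rows, so rows that repeat a pose let the fingers close. It gives the time, the measured TCP pose, the force, the opening and the grip force at its end, in the units of the state.
- sense(): the state, without advancing time (a new reading comes with each control period).
- capture(name): name is "scene" or "top" or "wrist"; returns a dict with "color" (420x560x3 uint8, red, green, blue), "depth" (420x560 float32, mm along the optical axis (not along the pixel's ray), 0 where there is no reading), "vertical_fov" (degrees; the focal length in pixels is half the picture's height over the tangent of half this angle, whatever the lens; pixels are square), "cx", "cy" (the principal point, pixels), "k1" (the pictures are not rectified: a ray, as slopes to the right and down, at radius r is drawn at 1 + k1 r^2 times it, then the intrinsics apply), "rvec" (rotation vector, rad) and "tvec" (3), from world to camera coordinates, as OpenCV has them; the wrist camera has in their place "mount" (4x4, takes a point from camera to tool coordinates, whose origin is the TCP and whose axes are the flange's). Camera axes: x right, y down, z forward; pixel columns grow to the right and rows downward; lengths in mm; the calibration is good to about 2 mm. A picture is of the moment at which its call begins: read the wrist's pose just before it.
- finish_job(): hands the job in; it is judged then, once.
The state is a dict: "time_s": time; "joints": joint angles; "dq": joint speeds; "tau": joint torques, N m; "eef_pos": TCP position; "ee_rot": TCP orientation; "force": force on the tool from outside, world axes, zero at the start; "wrist_torque": the same for the moment, N m; "grip_width": opening from 0.0 (shut) to 1.0 (fully open); "grip_force": force on a finger pad.
Only numpy, scipy, OpenCV 4.12 (cv2) and the standard library are available. Lean on these libraries where they do the work, as an engineer would, in place of code of your own. Each camera call takes 0.05 s, during which the arm holds its last target. There are 200 camera calls.

## Working session

There is one attempt and no reset: what is moved stays moved. The work goes in short steps, Python scripts to look and compute and a tool call to move; the robot and the scene stay as the last step left them, time stands still between calls to the robot, and variables do not carry over. Pictures are saved under pics/ and viewed, at most 10 in all, crops included, and the job is handed in when it is done.

Besides the shell and the picture viewer there is one more tool, called after "Request:" in YAML: its name, and indented under it one key for each argument. step_arm: Moves the arm, as the interface text tells. Its arguments: {"type":"object","properties":{"plan":{"type":"array"},"squeeze":{"type":"number"}},"required":["plan"]}

```bash
ls; mkdir -p pics; cat > h.py <<'E'
from rig import *
import numpy as np, cv2, pickle
from scipy.spatial.transform import Rotation as R
def shot(n,fn):
    s=sense(); c=capture(n); c['s']=s
    cv2.imwrite(f'pics/{fn}.png',c['color'][:,:,::-1]); pickle.dump(c,open(fn+'.pkl','wb')); return c
def ld(fn): return pickle.load(open(fn+'.pkl','rb'))
def KD(c):
    h=c['color'].shape[0]; f=h/2/np.tan(np.radians(c['vertical_fov'])/2)
    return np.array([[f,0,c['cx']],[0,f,c['cy']],[0,0,1.]]),np.array([c['k1'],0,0,0,0.])
def cloud(c):
    K,D=KD(c); h,w=c['depth'].shape
    u,v=np.meshgrid(np.arange(w),np.arange(h))
    p=cv2.undistortPoints(np.stack([u,v],-1).reshape(-1,1,2).astype(float),K,D).reshape(h,w,2)
    d=c['depth'].astype(float); P=np.dstack([p*d[...,None],d])
    if 'mount' in c:
        M=np.array(c['mount']); P=P@M[:3,:3].T+M[:3,3]
        q=c['s']['ee_rot']; return P@R.from_quat([q[1],q[2],q[3],q[0]]).as_matrix().T+c['s']['eef_pos']
    Rm=cv2.Rodrigues(np.array(c['rvec'],float))[0]
    return (P-np.array(c['tvec']).ravel())@Rm
E
python3 - <<'E'
from h import *
for n in('scene','top'):
    c=shot(n,n)
    print(n,{k:v for k,v in c.items() if k not in('color','depth','s')})
print(c['s'])
cv2.imwrite('pics/both.png',cv2.resize(np.vstack([ld('scene')['color'],ld('top')['color']])[:,:,::-1],None,fx=.71,fy=.71))
E
```

```text
pics
scene {'vertical_fov': 43.37054005274407, 'cx': 269.72601002011913, 'cy': 207.64529255535484, 'k1': -0.015574253428553342, 'rvec': array([ 2.40729729,  1.04693959, -0.29200535]), 'tvec': array([-371.68904439, -307.83966614, 1419.92014088])}
top {'vertical_fov': 47.07014002077797, 'cx': 278.9898912776204, 'cy': 214.22313777564486, 'k1': -0.055115167782342954, 'rvec': array([ 2.14946079, -2.09951145,  0.22664325]), 'tvec': array([ -40.66364155,  518.51816223, 1096.81819569])}
{'time_s': 0.05, 'joints': array([ 1.06258803e+00,  3.13433273e-01,  1.49844005e+00, -2.96353952e-05,
        1.33096393e+00, -2.23379539e-01]), 'dq': array([-0.00034329, -0.00153174, -0.00112245,  0.00121956,  0.00070487,
       -0.0010563 ]), 'tau': array([ 3.14382836e-03, -4.13349295e+01, -2.60481656e+01, -1.63034620e-04,
        2.78953339e-03,  5.07827508e-05]), 'eef_pos': array([147.44676247, 503.70000539, 303.34245007]), 'ee_rot': array([-2.09151816e-04,  1.41929943e-01,  9.89876509e-01, -5.86276576e-04]), 'force': array([ 0.20777805,  0.74445826, -0.21972784]), 'wrist_torque': array([ 0.01864076,  0.07619705, -0.0054324 ]), 'grip_force': 0.0, 'grip_width': 0.997429079584922}
```

View pics/top.png

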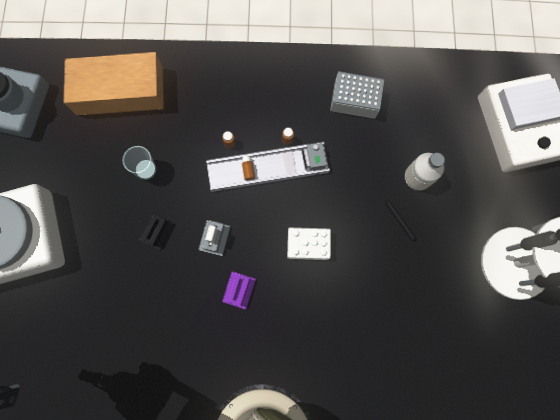

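View pics/scene.png

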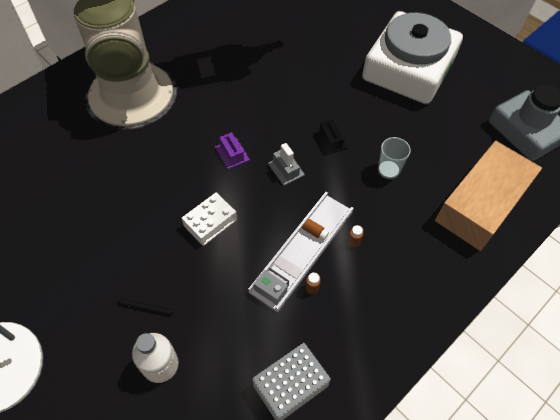

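The top view shows three stand-like objects: grey with a white paddle at (214,238), black at (155,232) and purple at (239,290). The grey one fits the description, since it is grey and holds the paddle. The track runs from (208,175) to (328,158), with the head at the right end (316,157) and the vial at (249,170). I'll measure these and confirm the stand in a crop.

```bash
python3 - <<'E'
from h import *
t=ld('top');s=ld('scene');P=cloud(t);Q=cloud(s)
A=cv2.resize(t['color'][130:265,190:340],None,fx=4,fy=4,interpolation=2)
cv2.imwrite('pics/crop.png',A[:,:,::-1])
for n,(u,v) in dict(bench=(180,200),paddle=(211,233),standtop=(214,246),foot=(203,250),floor=(225,172),vial=(249,168),headtop=(311,154),purple=(239,290),rack=(300,243),bench2=(350,200)).items(): print(n,P[v,u].round(1))
for n,(u,v) in dict(paddle=(287,148),vial=(312,227),head=(272,280),bench=(240,240)).items(): print('s',n,Q[v,u].round(1))
def rect(C,m,n):
    pts=C[m][:,:2].astype(np.float32); r=cv2.minAreaRect(pts); print(n,len(pts),C[m].mean(0).round(1),[np.round(x,1) for x in r])
for C,nm in((P,'top'),(Q,'scene')):
    x,y,z=C[...,0],C[...,1],C[...,2]
    sx,sy,_=P[233,211]
    m=(abs(x-sx)<60)&(abs(y-sy)<60)
    rect(C,m&(z>75)&(z<95),nm+' paddletop'); rect(C,m&(z>36)&(z<44),nm+' standtop'); rect(C,m&(z>3)&(z<80),nm+' stand all')
    tx,ty,_=P[172,260]
    m=(abs(x-tx)<140)&(abs(y-ty)<190)
    rect(C,m&(z>7.5)&(z<13),nm+' floor'); rect(C,m&(z>16)&(z<24),nm+' walls')
    hx,hy,_=P[154,311]; m=(abs(x-hx)<60)&(abs(y-hy)<60); rect(C,m&(z>42)&(z<48),nm+' headtop')
    vx,vy,_=P[168,249]; m=(abs(x-vx)<50)&(abs(y-vy)<50); rect(C,m&(z>29)&(z<42),nm+' vial')
E
```

```text
bench [ 5.598e+02  2.194e+02 -4.000e-01]
paddle [465.2 127.   83.1]
standtop [441.  123.9  39.4]
foot [435.1 154.6   3.8]
floor [632.1 108.8  10.8]
vial [636.1  47.6  37.5]
headtop [ 672.7 -103.8   48.3]
purple [340.3  62.9   7.4]
rack [453.3 -80.2  38.5]
bench2 [ 570.9 -207.1   -1. ]
s paddle [464.2 129.6  85.3]
s vial [634.   44.   39.1]
s head [ 668.1 -108.5   46. ]
s bench [ 5.336e+02 -8.090e+01  2.000e-01]
top paddletop 112 [464.2 127.4  83. ] [array([465.2, 127.9]), array([16.1, 35. ]), np.float64(76.7)]
top standtop 236 [463.4 125.7  39.9] [array([465.5, 127.9]), array([34.9, 68.7]), np.float64(77.0)]
top stand all 764 [462.6 123.4  22. ] [array([465.7, 126.6]), array([116.5, 119.2]), np.float64(89.1)]
top floor 1657 [645.   26.   10.2] [array([608.6,  14.2]), array([225.2, 332.3]), np.float64(0.9)]
top walls 617 [645.7   9.3  20.5] [array([668.3,   6.6]), array([117.3, 296.1]), np.float64(11.2)]
top headtop 303 [ 670.9 -113.9   45.1] [array([ 690.4, -100.5]), array([112.7,  60.2]), np.float64(39.7)]
top vial 220 [637.6  49.9  34.8] [array([639.2,  50.2]), array([56.5, 26.5]), np.float64(12.0)]
scene paddletop 111 [465.7 125.7  83.3] [array([464.9, 126.8]), array([17.3, 37. ]), np.float64(79.0)]
scene standtop 196 [471.1 120.8  40.5] [array([463.9, 126.7]), array([36.5, 69.9]), np.float64(80.5)]
scene stand all 936 [472.4 118.2  24.2] [array([465.2, 126.8]), array([119.7, 119.6]), np.float64(0.1)]
scene floor 1974 [643.3  20.4  10.7] [array([613.6,  11.2]), array([322.6, 254.1]), np.float64(86.3)]
scene walls 724 [654.   -5.8  21. ] [array([653.9,  26.8]), array([198.8, 344.5]), np.float64(29.6)]
scene headtop 460 [ 673.7 -115.7   45.4] [array([ 692.8, -101.9]), array([121.8,  59. ]), np.float64(37.6)]
scene vial 251 [638.   48.   35.7] [array([638.6,  50. ]), array([56.5, 27.9]), np.float64(12.2)]
```

View pics/crop.png

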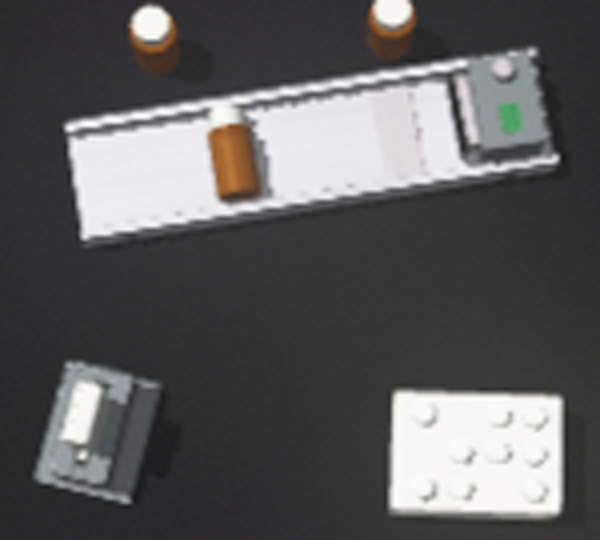

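The crop confirms it: the grey stand at crop (95,430) holds the white paddle (85,412). The vial's cap points up-image, towards world +x and track +y, and the head is at the right end. Next I'll refine the track, head and stand poses.

```bash
python3 - <<'E'
from h import *
for nm in('top','scene'):
    c=ld(nm);C=cloud(c);x,y,z=C[...,0],C[...,1],C[...,2]
    col=c['color'].astype(int)
    th=np.radians(-78.); o=np.array([650.,0.])
    for it in range(4):
        ux=np.array([np.cos(th),np.sin(th)]);uy=np.array([-ux[1],ux[0]])
        D=C[...,:2]-o; a=D@ux;b=D@uy
        m=(abs(a)<165)&(abs(b)<(44 if it else 60))&(z>16.5)&(z<24.5)&(col.min(-1)>90)
        # walls: fit both rows
        n=m&(abs(abs(b)-35)<5)if it else m
        if it==0:
            r=cv2.minAreaRect(C[m][:,:2].astype(np.float32)); o=np.array(r[0]); print(r)
        else:
            k1=n&(b>0);k2=n&(b<0)
            p1=np.polyfit(a[k1],b[k1],1);p2=np.polyfit(a[k2],b[k2],1)
            th+=np.arctan((p1[0]+p2[0])/2); o=o+uy*(p1[1]+p2[1])/2+ux*(np.percentile(a[n],.5)+np.percentile(a[n],99.5))/2
    ux=np.array([np.cos(th),np.sin(th)]);uy=np.array([-ux[1],ux[0]]);D=C[...,:2]-o;a=D@ux;b=D@uy
    print(nm,'th',np.degrees(th),'o',o,'wall slopes',p1,p2,'ext',np.percentile(a[n],[.5,99.5]))
    m=(abs(b)<28)&(a>40)&(a<160)&(z>42)&(z<48); print(' head a,b',np.percentile(a[m],[1,99]),np.percentile(b[m],[1,99]))
    m=(abs(b)<40)&(abs(a)<70)&(z>30)&(z<42); print(' vial a,b',np.percentile(a[m],[1,99]),np.percentile(b[m],[1,99]),np.array(cv2.minAreaRect(C[m][:,:2].astype(np.float32))[2]))
    m=(abs(b)<20)&(a>20)&(a<110); 
    for i in range(30,100,4):
        k=m&(a>i)&(a<i+4)&(abs(b)<22); print((i,round(float(np.median(z[k])),1)),end=' ')
    print()
    for zl,zh in((78,90),(36,44)):
        m=(abs(x-465)<50)&(abs(y-127)<50)&(z>zl)&(z<zh); print(' stand',cv2.minAreaRect(C[m][:,:2].astype(np.float32)))
E
```

```text
((649.2567138671875, 2.5282135009765625), (78.5229263305664, 295.4877014160156), 11.133122444152832)
top th -78.74174072858126 o [648.86470276   2.59377968] wall slopes [4.95628857e-05 3.49797071e+01] [-6.6810947e-04 -3.4986344e+01] ext [-147.02678307  147.04253665]
 head a,b [100.09144949 140.16145084] [-27.40579527  27.65904204]
 vial a,b [-60.37948634 -36.40643422] [-27.89462166  27.85204515] 12.764759063720703
(30, 9.1) (34, 10.7) (38, 10.3) (42, 10.1) (46, 10.6) (50, 10.9) (54, 10.6) (58, 11.7) (62, 12.3) (66, 10.2) (70, 9.7) (74, 9.8) (78, 10.8) (82, 9.6) (86, 12.9) (90, 38.7) (94, 36.3) (98, 38.0) 
 stand ((465.25787353515625, 128.0615692138672), (16.04146385192871, 34.902095794677734), 77.62728118896484)
 stand ((465.4571533203125, 127.86772155761719), (34.91507339477539, 68.69644165039062), 77.00740814208984)
((648.0584716796875, 1.5798492431640625), (77.56920623779297, 299.36163330078125), 11.28669548034668)
scene th -78.86984128124332 o [648.46776293   1.84447334] wall slopes [1.30483917e-03 3.49738409e+01] [-1.30514509e-03 -3.49735453e+01] ext [-148.77536816  148.77535818]
 head a,b [ 96.71371259 141.39310139] [-27.46041993  26.90548473]
 vial a,b [-61.07689232 -36.75457821] [-28.23102485  27.31049347] 7.496561050415039
(30, 11.1) (34, 11.0) (38, 10.9) (42, 10.9) (46, 12.0) (50, 11.4) (54, 12.8) (58, 12.6) (62, 13.4) (66, 12.1) (70, 10.9) (74, 10.6) (78, 13.2) (82, nan) (86, 38.1) (90, 38.6) (94, 37.7) (98, 38.3) 
 stand ((464.8916015625, 126.77066040039062), (17.268814086914062, 36.9920654296875), 78.99149322509766)
 stand ((463.87335205078125, 126.65863037109375), (36.528141021728516, 69.87370300292969), 80.4718017578125)
  return _methods._mean(a, axis=axis, dtype=dtype,
  ret = ret.dtype.type(ret / rcount)
```

Both views agree:
- **Track:** origin (648.7, 2.2), x direction -78.8°.
- **Head:** front face at about 99 mm, pad at about 88 mm.
- **Vial:** axis at x about -48.5 mm, glass centre at y about -8 mm.
- **Paddle and stand:** (465, 127.5), x direction 77.6°, with the paddle top at 84 mm as expected.

Next I'll work out the first move.

```bash
cat >> h.py <<'E'
TH=np.radians(-78.8);O=np.array([648.7,2.2]);UX=np.array([np.cos(TH),np.sin(TH)]);UY=np.array([-UX[1],UX[0]])
def tr(a,b): return O+a*UX+b*UY
def pose():
    s=sense();q=s['ee_rot'];return s,R.from_quat([q[1],q[2],q[3],q[0]])
def go(xy,z,yaw):
    "offset cm, rot deg to TCP target, tool down, tool y at world yaw deg (mod 180)"
    s,r=pose(); cur=r.as_matrix()
    best=None
    for k in(0,180):
        t=np.radians(yaw+k);yy=np.array([np.cos(t),np.sin(t),0]);zz=np.array([0,0,-1.])
        T=np.column_stack([np.cross(yy,zz),yy,zz]);rv=np.degrees(R.from_matrix(cur.T@T).as_rotvec())
        if best is None or np.linalg.norm(rv)<np.linalg.norm(best): best=rv
    off=cur.T@(np.r_[xy,z]-s['eef_pos'])/10
    print('off',off.round(3),'rot',best.round(2),'t',s['time_s'],'q6',s['joints'][5].round(2),'F',s['force'].round(2))
def where():
    s,r=pose();d=s['eef_pos'][:2]-O;y=r.as_matrix()[:,1]
    print('t',s['time_s'].__round__(2),'track a,b',(d@UX).round(2),(d@UY).round(2),'z',s['eef_pos'][2].round(2),'yaw',np.degrees(np.arctan2(y[1],y[0])).round(2),'tilt',(r.as_matrix()[:,2]).round(4),'F',(s['force'][:2]@UX).round(2),(s['force'][:2]@UY).round(2),s['force'][2].round(2),'grip',s['grip_width'].__round__(3),s['grip_force'])
E
python3 -c "
from h import *
go([465.1,127.4],210,77.8)"
```

```text
off [-41.062 -27.18    9.359] rot [-0.06 -0.02 -4.12] t 0.1 q6 -0.22 F [-0.27 -0.43  0.17]
```

Request:
step_arm:
  plan:
    - {"offset": [-41.1,-27.2,9.4],"rot": [0,0,-4.1],"gripper": 8.5}
    - {"offset": [-41.1,-27.2,9.4],"rot": [0,0,-4.1],"gripper": 8.5}
    - {"offset": [-41.1,-27.2,9.4],"rot": [0,0,-4.1],"gripper": 8.5}
    - {"offset": [-41.1,-27.2,9.4],"rot": [0,0,-4.1],"gripper": 8.5}
    - {"offset": [-41.1,-27.2,9.4],"rot": [0,0,-4.1],"gripper": 8.5}
    - {"offset": [-41.1,-27.2,9.4],"rot": [0,0,-4.1],"gripper": 8.5}
    - {"offset": [-41.1,-27.2,9.4],"rot": [0,0,-4.1],"gripper": 8.5}
    - {"offset": [-41.1,-27.2,9.4],"rot": [0,0,-4.1],"gripper": 8.5}
    - {"offset": [-41.1,-27.2,9.4],"rot": [0,0,-4.1],"gripper": 8.5}
    - {"offset": [-41.1,-27.2,9.4],"rot": [0,0,-4.1],"gripper": 8.5}
    - {"offset": [-41.1,-27.2,9.4],"rot": [0,0,-4.1],"gripper": 6}
    - {"offset": [-41.1,-27.2,9.4],"rot": [0,0,-4.1],"gripper": 5}

```text
time_s: 1.3
eef_pos: [465.6, 126.7, 209.3]
ee_rot: [-0.001, 0.107, 0.994, -0.0]
force: [-0.3, -0.4, -0.7]
grip_width: 0.685
grip_force: 0.0
```

```bash
python3 - <<'E'
from h import *
c=shot('wrist','w1');C=cloud(c);where()
x,y,z=C[...,0],C[...,1],C[...,2]
for zl,zh in((78,90),(36,44)):
    m=(abs(x-465)<50)&(abs(y-127)<50)&(z>zl)&(z<zh); print(' stand',cv2.minAreaRect(C[m][:,:2].astype(np.float32)),C[m][:,2].mean())
go([465.1,127.4],119,77.8)
E
```

```text
t 1.35 track a,b -158.63 -155.72 z 209.67 yaw 77.76 tilt [-1.e-03  2.e-04 -1.e+00] F -0.92 -0.26 -0.11 grip 0.598 0.0
 stand ((465.3678894042969, 131.74085998535156), (15.674905776977539, 35.31081008911133), 78.5434341430664) 82.46205390394265
 stand ((466.0228271484375, 131.73968505859375), (33.99876403808594, 68.21321105957031), 77.33329772949219) 38.93000201568763
off [-9.000e-03 -1.600e-02  9.067e+00] rot [-0.   -0.06 -0.04] t 1.35 q6 -1.33 F [-0.44  0.85 -0.11]
```

View pics/w1.png

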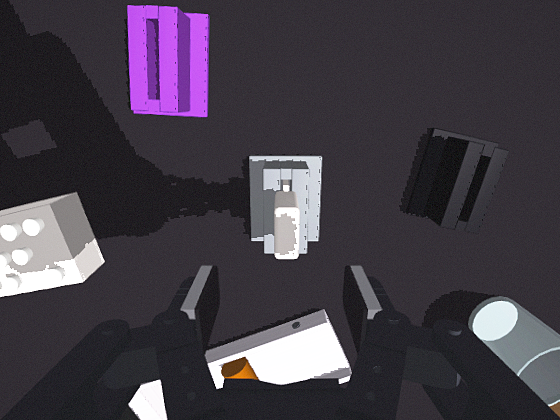

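The wrist view shows the paddle at (287,225), right of the mid-finger line at x≈280, with purple and black look-alikes to either side. It puts the paddle 4 mm away from where the fixed cameras put it, so I'll check again at a lower height.

Request:
step_arm:
  plan:
    - {"offset": [0,0.1,2],"rot": [0,0,0],"gripper": 5}
    - {"offset": [0,0.2,4],"rot": [0,0,0],"gripper": 5}
    - {"offset": [0,0.2,5],"rot": [0,0,0],"gripper": 5}
    - {"offset": [0,0.2,5],"rot": [0,0,0],"gripper": 5}
    - {"offset": [0,0.2,5],"rot": [0,0,0],"gripper": 5}

```text
time_s: 1.85
eef_pos: [466.0, 129.8, 160.6]
ee_rot: [0.0, 0.106, 0.994, 0.0]
force: [-0.9, -0.2, -0.6]
grip_width: 0.586
grip_force: 0.0
```

```bash
python3 - <<'E'
from h import *
print(sense()['eef_pos'])
for i in range(2):
  c=shot('wrist','w2');C=cloud(c);where()
  x,y,z=C[...,0],C[...,1],C[...,2]
  for zl,zh in((76,90),(36,44)):
    m=(abs(x-465)<50)&(abs(y-129)<32)&(z>zl)&(z<zh)&(c['color'].min(-1)>60); print(' stand',cv2.minAreaRect(C[m][:,:2].astype(np.float32)),C[m].mean(0))
c=shot('top','t2');C=cloud(c);x,y,z=C[...,0],C[...,1],C[...,2];col=c['color'].astype(int)
print(c['mount'] if 'mount' in c else '')
cv2.imwrite('pics/w2c.png',np.hstack([ld('w2')['color'],])[:,:,::-1])
print(ld('w2')['mount'])
E
```

```text
[465.99884922 129.8098964  160.64066753]
t 1.9 track a,b -160.49 -154.3 z 160.81 yaw 77.82 tilt [ 0.0015  0.     -1.    ] F 0.04 -0.25 -0.02 grip 0.584 0.0
 stand ((463.776611328125, 123.40453338623047), (33.15032196044922, 36.26950454711914), 76.45978546142578) [463.74829085 132.10933262  82.34031315]
 stand ((466.05694580078125, 131.6573486328125), (34.13472366333008, 68.2879409790039), 77.4653091430664) [457.17303962 133.44176495  38.9104687 ]
t 1.95 track a,b -160.35 -154.26 z 160.82 yaw 77.81 tilt [ 0.0017  0.     -1.    ] F 0.69 0.22 -0.42 grip 0.584 0.0
 stand ((463.7549743652344, 123.25569915771484), (33.21855163574219, 35.68370056152344), 77.9244155883789) [463.74584726 132.11505097  82.31123311]
 stand ((466.1234436035156, 131.6234893798828), (34.17232894897461, 68.71653747558594), 77.52461242675781) [457.27227626 133.41623944  38.890748  ]

[[ 1.72127027e-03 -9.49159726e-01 -3.14790170e-01  8.04797600e+01]
 [ 9.99997100e-01  1.10347729e-03  2.14075644e-03  1.19832871e+00]
 [-1.68455599e-03 -3.14792942e-01  9.49158873e-01 -6.88479631e+01]
 [ 0.00000000e+00  0.00000000e+00  0.00000000e+00  1.00000000e+00]]
```

View pics/w2c.png

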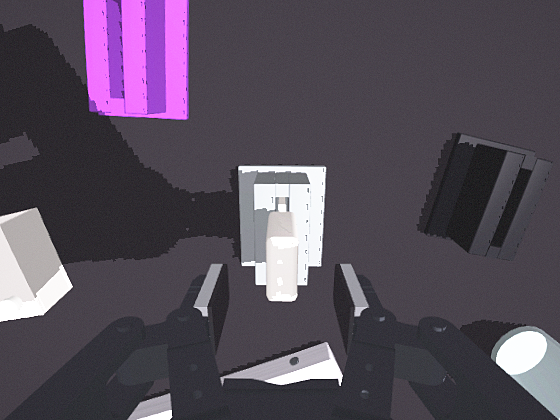

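The look-alikes stand clear on both sides, and the paddle at (282,255) lies close to the mid-finger line at about x≈283. I'll compare the two in tool coordinates.

```bash
python3 - <<'E'
from h import *
c=ld('w2');C=cloud(c);q=c['s']['ee_rot'];r=R.from_quat([q[1],q[2],q[3],q[0]]).as_matrix()
T=(C-c['s']['eef_pos'])@r
# fingertips
for w in(slice(190,235),slice(335,380)):
    t=T[262:300,w].reshape(-1,3);t=t[(t[:,2]>45)&(t[:,2]<80)];print(len(t),np.percentile(t,[2,50,98],axis=0).round(1).tolist())
t=T[215:240,260:305].reshape(-1,3);t=t[(t[:,2]>74)&(t[:,2]<90)];print('pad',np.percentile(t,[2,50,98],axis=0).round(1).tolist())
t=T[235:300,260:305].reshape(-1,3);t=t[(t[:,2]>74)&(t[:,2]<82)];print('padtop',np.percentile(t,[1,50,99],axis=0).round(1).tolist())
E
```

```text
922 [[-5.2, -36.3, 45.4], [7.6, -26.3, 55.9], [11.1, -23.1, 69.1]]
909 [[-1.8, 26.4, 45.3], [8.3, 30.1, 55.4], [11.2, 39.7, 67.0]]
pad [[16.4, -5.3, 78.4], [18.3, 1.7, 83.1], [18.9, 9.2, 89.8]]
padtop [[-15.2, -5.8, 76.7], [3.1, 1.7, 78.2], [18.6, 9.5, 81.3]]
```

The fingers are centred on the paddle: both midpoints lie at tool y ≈ 1.8. Only x is off, by 1.7 mm, so I'll correct that, descend and grip.

Request:
step_arm:
  plan:
    - {"offset": [0.15,0,1.5],"rot": [0,0,0],"gripper": 5}
    - {"offset": [0.15,0,3],"rot": [0,0,0],"gripper": 5}
    - {"offset": [0.15,0,4.1],"rot": [0,0,0],"gripper": 5}
    - {"offset": [0.15,0,4.1],"rot": [0,0,0],"gripper": 5}
    - {"offset": [0.15,0,4.1],"rot": [0,0,0],"gripper": 3}
    - {"offset": [0.15,0,4.1],"rot": [0,0,0],"gripper": 2}
    - {"offset": [0.15,0,4.1],"rot": [0,0,0],"gripper": 1.6}
    - {"offset": [0.15,0,4.1],"rot": [0,0,0],"gripper": 1}
    - {"offset": [0.15,0,4.1],"rot": [0,0,0],"gripper": 1}
    - {"offset": [0.15,0,4.1],"rot": [0,0,0],"gripper": 1}
  squeeze: 40

```text
time_s: 3.0
eef_pos: [464.8, 129.7, 119.6]
ee_rot: [0.001, 0.106, 0.994, 0.0]
force: [-0.2, 0.3, 5.7]
grip_width: 0.181
grip_force: 39.7
```

```bash
python3 -c "
from h import *
where();print(sense()['eef_pos'])"
```

```text
t 3.0 track a,b -160.76 -155.59 z 119.56 yaw 77.78 tilt [ 1.3e-03  1.0e-04 -1.0e+00] F -0.38 -0.17 5.68 grip 0.181 39.70853626728058
[464.84429228 129.67538951 119.55579841]
```

Gripped. Now I'll lift straight up.

Request:
step_arm:
  plan:
    - {"offset": [0,0,-1],"rot": [0,0,0],"gripper": 1}
    - {"offset": [0,0,-2.5],"rot": [0,0,0],"gripper": 1}
    - {"offset": [0,0,-4.5],"rot": [0,0,0],"gripper": 1}
    - {"offset": [0,0,-6.5],"rot": [0,0,0],"gripper": 1}
    - {"offset": [0,0,-7.5],"rot": [0,0,0],"gripper": 1}
    - {"offset": [0,0,-7.5],"rot": [0,0,0],"gripper": 1}
    - {"offset": [0,0,-7.5],"rot": [0,0,0],"gripper": 1}
    - {"offset": [0,0,-7.5],"rot": [0,0,0],"gripper": 1}

```text
time_s: 3.8
eef_pos: [464.1, 129.6, 193.0]
ee_rot: [-0.001, 0.106, 0.994, -0.0]
force: [-0.4, -0.3, -0.3]
grip_width: 0.183
grip_force: 39.0
```

```bash
python3 - <<'E'
from h import *
where();c=shot('wrist','w3');C=cloud(c)
q=c['s']['ee_rot'];r=R.from_quat([q[1],q[2],q[3],q[0]]).as_matrix()
T=(C-c['s']['eef_pos'])@r
# track/vial from wrist view
cv2.imwrite('pics/w3.png',c['color'][:,:,::-1])
go(tr(-90,-5),175,101.2)
E
```

```text
t 3.8 track a,b -160.79 -156.32 z 192.99 yaw 77.78 tilt [-1.8e-03 -1.0e-04 -1.0e+00] F 0.21 -0.45 -0.32 grip 0.183 39.02799367904663
off [-16.696  -0.483   1.778] rot [ -0.    -0.1  -23.42] t 3.85 q6 -1.33 F [ 0.01 -0.57 -1.09]
```

Request:
step_arm:
  plan:
    - {"offset": [-3,-0.1,0.3],"rot": [0,0,-4],"gripper": 1}
    - {"offset": [-7,-0.2,0.7],"rot": [0,0,-10],"gripper": 1}
    - {"offset": [-11,-0.3,1.1],"rot": [0,0,-16],"gripper": 1}
    - {"offset": [-15,-0.4,1.5],"rot": [0,0,-21],"gripper": 1}
    - {"offset": [-16.7,-0.5,1.8],"rot": [0,0,-23.4],"gripper": 1}
    - {"offset": [-16.7,-0.5,1.8],"rot": [0,0,-23.4],"gripper": 1}
    - {"offset": [-16.7,-0.5,1.8],"rot": [0,0,-23.4],"gripper": 1}
    - {"offset": [-16.7,-0.5,1.8],"rot": [0,0,-23.4],"gripper": 1}

```text
time_s: 4.65
eef_pos: [625.8, 89.8, 175.8]
ee_rot: [-0.0, -0.097, 0.995, 0.0]
force: [-0.2, 0.2, -1.3]
grip_width: 0.183
grip_force: 39.0
```

```bash
python3 - <<'E'
from h import *
where();c=shot('wrist','w4')
for n in('top','wrist'):
    c=ld('w4') if n=='wrist' else shot('top','t4');C=cloud(c);z=C[...,2];D=C[...,:2]-O;a=D@UX;b=D@UY
    m=(abs(b)<40)&(abs(a)<70)&(z>28)&(z<42)&(c['color'][...,0]>c['color'][...,2]+40);print(n,'vial a',np.percentile(a[m],[2,50,98]),'b',np.percentile(b[m],[2,50,98]),'z',z[m].max())
    for lo,hi in((-42,-28),(28,42)):
        m=(a>-140)&(a<80)&(b>lo)&(b<hi)&(z>18)&(z<25);print(' wall b',np.polyfit(a[m],b[m],1),np.percentile(b[m],[2,98]),m.sum())
go(tr(-90,-5),128,101.2)
E
```

```text
t 4.65 track a,b -90.41 -5.4 z 175.85 yaw 101.17 tilt [-8.e-04  1.e-04 -1.e+00] F -0.21 -0.11 -1.32 grip 0.183 38.96817147731781
top vial a [-52.44902951 -43.38524393 -38.40136656] b [-27.0152105  -13.55851337  12.52192952] z 41.36632133056624
 wall b [ 5.00572760e-03 -3.48707663e+01] [-38.03678131 -31.34707327] 129
 wall b [3.06226214e-03 3.49904454e+01] [31.71504629 38.69285341] 99
wrist vial a [-65.11640578 -54.55034759 -41.37141842] b [-26.0488935   -3.37061013  28.29578429] z 38.99372875353944
 wall b [-1.76355472e-03 -3.34537676e+01] [-36.21211911 -30.21858619] 2801
 wall b [3.97859180e-04 3.62329123e+01] [33.43550967 39.75704528] 1599
off [-0.019 -0.033  4.825] rot [ 0.    0.   -0.01] t 4.75 q6 -1.81 F [-0.34 -0.28 -0.08]
```

View pics/w4.png

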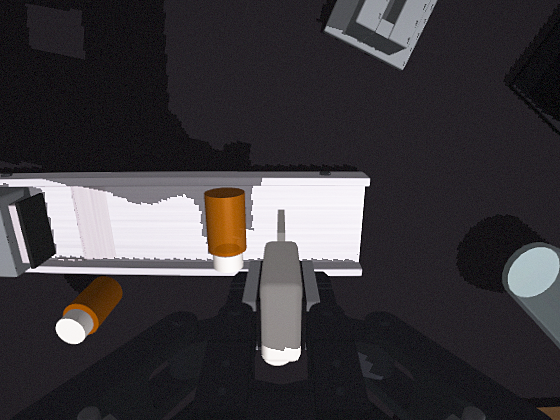

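The wrist view shows the blade above the channel at (280,220), clear behind the vial at (226,220), with the pad at the left end. Contact should come at TCP track x about -67. I'll lower into the channel.

Request:
step_arm:
  plan:
    - {"offset": [-0.1,0,1.2],"rot": [0,0,0],"gripper": 1}
    - {"offset": [-0.1,0,2.8],"rot": [0,0,0],"gripper": 1}
    - {"offset": [-0.1,0,4],"rot": [0,0,0],"gripper": 1}
    - {"offset": [-0.1,0,4.6],"rot": [0,0,0],"gripper": 1}
    - {"offset": [-0.1,0,4.8],"rot": [0,0,0],"gripper": 1}
    - {"offset": [-0.1,0,4.8],"rot": [0,0,0],"gripper": 1}
    - {"offset": [-0.1,0,4.8],"rot": [0,0,0],"gripper": 1}
    - {"offset": [-0.1,0,4.8],"rot": [0,0,0],"gripper": 1}

```text
time_s: 5.55
eef_pos: [627.8, 89.6, 128.5]
ee_rot: [0.0, -0.097, 0.995, -0.0]
force: [-0.1, 0.4, -0.5]
grip_width: 0.182
grip_force: 39.0
```

```bash
python3 - <<'E'
from h import *
where();go(tr(-90,-4),128,101.2)
E
```

```text
t 5.55 track a,b -89.75 -3.49 z 128.47 yaw 101.18 tilt [ 0.001 -0.    -1.   ] F -0.38 0.01 -0.47 grip 0.182 38.97031903266907
off [0.051 0.025 0.047] rot [-0.01  0.05 -0.02] t 5.55 q6 -1.81 F [-0.06  0.37 -0.47]
```

Request:
step_arm:
  plan:
    - {"offset": [0,-0.25,0],"rot": [0,0,0],"gripper": 1}
    - {"offset": [0,-0.5,0],"rot": [0,0,0],"gripper": 1}
    - {"offset": [0,-0.75,0],"rot": [0,0,0],"gripper": 1}
    - {"offset": [0,-1,0],"rot": [0,0,0],"gripper": 1}
    - {"offset": [0,-1.25,0],"rot": [0,0,0],"gripper": 1}
    - {"offset": [0,-1.5,0],"rot": [0,0,0],"gripper": 1}
    - {"offset": [0,-1.7,0],"rot": [0,0,0],"gripper": 1}
    - {"offset": [0,-1.9,0],"rot": [0,0,0],"gripper": 1}
    - {"offset": [0,-2.1,0],"rot": [0,0,0],"gripper": 1}
    - {"offset": [0,-2.3,0],"rot": [0,0,0],"gripper": 1}
    - {"offset": [0,-2.5,0],"rot": [0,0,0],"gripper": 1}
    - {"offset": [0,-2.7,0],"rot": [0,0,0],"gripper": 1}

```text
time_s: 6.75
eef_pos: [632.9, 62.9, 127.9]
ee_rot: [0.0, -0.097, 0.995, -0.0]
force: [0.0, 0.6, -0.3]
grip_width: 0.179
grip_force: 39.0
```

```bash
cat > look.py <<'E'
from h import *
import sys
where();c=shot('wrist',sys.argv[1]);C=cloud(c)
z=C[...,2];D=C[...,:2]-O;a=D@UX+1.7;b=D@UY-1.3
m=(abs(b)<24)&(a>-120)&(a<130)&(z>31)&(z<40)&(c['color'][...,0]>c['color'][...,2]+40);print('vial a',np.percentile(a[m],[2,50,98]),'b',np.percentile(b[m],[2,98]),'z',np.percentile(z[m],99),m.sum())
E
python3 look.py w5
```

```text
t 6.75 track a,b -62.64 -3.69 z 127.91 yaw 101.18 tilt [ 0. -0. -1.] F -0.55 0.14 -0.34 grip 0.179 39.000205993652344
vial a [-56.59449734 -42.64267258  99.76811963] b [-23.53872776  17.21487088] z 37.80716012000211 1778
```

Request:
step_arm:
  plan:
    - {"offset": [0,-0.25,0],"rot": [0,0,0],"gripper": 1}
    - {"offset": [0,-0.5,0],"rot": [0,0,0],"gripper": 1}
    - {"offset": [0,-0.75,0],"rot": [0,0,0],"gripper": 1}
    - {"offset": [0,-1,0],"rot": [0,0,0],"gripper": 1}
    - {"offset": [0,-1.25,0],"rot": [0,0,0],"gripper": 1}
    - {"offset": [0,-1.5,0],"rot": [0,0,0],"gripper": 1}
    - {"offset": [0,-1.75,0],"rot": [0,0,0],"gripper": 1}
    - {"offset": [0,-2,0],"rot": [0,0,0],"gripper": 1}
    - {"offset": [0,-2.25,0],"rot": [0,0,0],"gripper": 1}
    - {"offset": [0,-2.5,0],"rot": [0,0,0],"gripper": 1}
    - {"offset": [0,-2.75,0],"rot": [0,0,0],"gripper": 1}
    - {"offset": [0,-3,0],"rot": [0,0,0],"gripper": 1}

```text
time_s: 8.0
eef_pos: [638.7, 33.4, 127.9]
ee_rot: [0.0, -0.097, 0.995, -0.0]
force: [0.6, -0.3, -0.8]
grip_width: 0.179
grip_force: 39.0
```

Request:
step_arm:
  plan:
    - {"offset": [0,-0.25,0],"rot": [0,0,0],"gripper": 1}
    - {"offset": [0,-0.5,0],"rot": [0,0,0],"gripper": 1}
    - {"offset": [0,-0.75,0],"rot": [0,0,0],"gripper": 1}
    - {"offset": [0,-1,0],"rot": [0,0,0],"gripper": 1}
    - {"offset": [0,-1.25,0],"rot": [0,0,0],"gripper": 1}
    - {"offset": [0,-1.5,0],"rot": [0,0,0],"gripper": 1}
    - {"offset": [0,-1.75,0],"rot": [0,0,0],"gripper": 1}
    - {"offset": [0,-2,0],"rot": [0,0,0],"gripper": 1}
    - {"offset": [0,-2.25,0],"rot": [0,0,0],"gripper": 1}
    - {"offset": [0,-2.5,0],"rot": [0,0,0],"gripper": 1}
    - {"offset": [0,-2.75,0],"rot": [0,0,0],"gripper": 1}
    - {"offset": [0,-3,0],"rot": [0,0,0],"gripper": 1}

```text
time_s: 9.2
eef_pos: [644.5, 4.0, 127.9]
ee_rot: [-0.0, -0.097, 0.995, 0.0]
force: [0.5, -0.0, -1.2]
grip_width: 0.186
grip_force: 39.0
```

```bash
python3 look.py w6
```

```text
t 9.2 track a,b -2.61 -3.72 z 127.9 yaw 101.18 tilt [-0.  0. -1.] F 0.13 0.5 -1.2 grip 0.186 39.04418885707855
vial a [ 3.51177023 18.25678529 99.65058117] b [-23.42983304  19.34566951] z 37.76163418195641 1892
```

Request:
step_arm:
  plan:
    - {"offset": [0,-0.2,0],"rot": [0,0,0],"gripper": 1}
    - {"offset": [0,-0.4,0],"rot": [0,0,0],"gripper": 1}
    - {"offset": [0,-0.6,0],"rot": [0,0,0],"gripper": 1}
    - {"offset": [0,-0.8,0],"rot": [0,0,0],"gripper": 1}
    - {"offset": [0,-1,0],"rot": [0,0,0],"gripper": 1}
    - {"offset": [0,-1.2,0],"rot": [0,0,0],"gripper": 1}
    - {"offset": [0,-1.4,0],"rot": [0,0,0],"gripper": 1}
    - {"offset": [0,-1.6,0],"rot": [0,0,0],"gripper": 1}
    - {"offset": [0,-1.8,0],"rot": [0,0,0],"gripper": 1}
    - {"offset": [0,-2,0],"rot": [0,0,0],"gripper": 1}
    - {"offset": [0,-2.2,0],"rot": [0,0,0],"gripper": 1}
    - {"offset": [0,-2.4,0],"rot": [0,0,0],"gripper": 1}

```text
time_s: 10.45
eef_pos: [649.2, -19.5, 127.9]
ee_rot: [-0.0, -0.097, 0.995, 0.0]
force: [0.2, 0.1, -0.8]
grip_width: 0.183
grip_force: 39.0
```

Request:
step_arm:
  plan:
    - {"offset": [0,-0.12,0],"rot": [0,0,0],"gripper": 1}
    - {"offset": [0,-0.24,0],"rot": [0,0,0],"gripper": 1}
    - {"offset": [0,-0.36,0],"rot": [0,0,0],"gripper": 1}
    - {"offset": [0,-0.48,0],"rot": [0,0,0],"gripper": 1}
    - {"offset": [0,-0.6,0],"rot": [0,0,0],"gripper": 1}
    - {"offset": [0,-0.72,0],"rot": [0,0,0],"gripper": 1}
    - {"offset": [0,-0.84,0],"rot": [0,0,0],"gripper": 1}
    - {"offset": [0,-0.96,0],"rot": [0,0,0],"gripper": 1}
    - {"offset": [0,-1.08,0],"rot": [0,0,0],"gripper": 1}
    - {"offset": [0,-1.2,0],"rot": [0,0,0],"gripper": 1}
    - {"offset": [0,-1.32,0],"rot": [0,0,0],"gripper": 1}
    - {"offset": [0,-1.44,0],"rot": [0,0,0],"gripper": 1}

```text
time_s: 11.65
eef_pos: [652.0, -33.6, 127.9]
ee_rot: [0.0, -0.097, 0.995, -0.0]
force: [0.8, 0.2, -1.0]
grip_width: 0.181
grip_force: 39.0
```

```bash
python3 look.py w7; python3 - <<'E'
from h import *
c=ld('w7');C=cloud(c);z=C[...,2];D=C[...,:2]-O;a=D@UX+1.7;b=D@UY-1.3
for i in range(30,125,3):
    k=(a>i)&(a<i+3)&(abs(b+4)<20)&(z>5)&(z<50); print((i,np.round(np.percentile(z[k],[50,98]),1).tolist() if k.sum()>3 else None),end=' ')
E
```

```text
t 11.65 track a,b 35.72 -3.72 z 127.91 yaw 101.18 tilt [ 0.  0. -1.] F 0.0 0.83 -0.98 grip 0.181 39.03654634952545
vial a [41.24507541 56.48083734 99.85881259] b [-23.58934893  19.70271413] z 38.80957473845501 1932
(30, [8.9, 10.3]) (33, [9.6, 49.8]) (36, [28.2, 49.8]) (39, [31.4, 33.8]) (42, [34.8, 36.5]) (45, [36.6, 38.2]) (48, [37.6, 39.0]) (51, [37.8, 39.1]) (54, [37.4, 38.6]) (57, [36.3, 37.7]) (60, [34.4, 36.0]) (63, [30.8, 33.0]) (66, [9.8, 26.1]) (69, [9.0, 10.2]) (72, [8.9, 10.1]) (75, [9.0, 10.1]) (78, [8.9, 10.2]) (81, [8.9, 10.1]) (84, [8.9, 10.1]) (87, [22.8, 38.4]) (90, [37.9, 39.1]) (93, [35.0, 36.0]) (96, [34.7, 36.0]) (99, [38.3, 44.2]) (102, [43.8, 45.1]) (105, [43.9, 45.1]) (108, [43.9, 45.1]) (111, [43.9, 45.2]) (114, [44.3, 48.9]) (117, [44.4, 48.9]) (120, [44.5, 48.7]) (123, [44.4, 46.0])
```

View pics/w7.png

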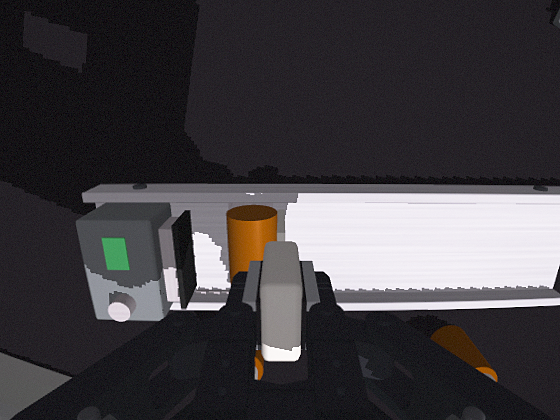

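The wrist view shows the vial at (252,243) on the ramp with the blade behind it and the pad edge at (182,258). Measured positions are vial axis ≈51.5, pad face ≈88 and sill end ≈66. I'll go slowly over the sill.

Request:
step_arm:
  plan:
    - {"offset": [0,-0.12,0],"rot": [0,0,0],"gripper": 1}
    - {"offset": [0,-0.24,0],"rot": [0,0,0],"gripper": 1}
    - {"offset": [0,-0.36,0],"rot": [0,0,0],"gripper": 1}
    - {"offset": [0,-0.48,0],"rot": [0,0,0],"gripper": 1}
    - {"offset": [0,-0.6,0],"rot": [0,0,0],"gripper": 1}
    - {"offset": [0,-0.7,0],"rot": [0,0,0],"gripper": 1}
    - {"offset": [0,-0.8,0],"rot": [0,0,0],"gripper": 1}
    - {"offset": [0,-0.9,0],"rot": [0,0,0],"gripper": 1}
    - {"offset": [0,-0.98,0],"rot": [0,0,0],"gripper": 1}
    - {"offset": [0,-1.04,0],"rot": [0,0,0],"gripper": 1}
    - {"offset": [0,-1.1,0],"rot": [0,0,0],"gripper": 1}
    - {"offset": [0,-1.16,0],"rot": [0,0,0],"gripper": 1}

```text
time_s: 12.9
eef_pos: [654.2, -44.9, 127.9]
ee_rot: [-0.0, -0.097, 0.995, 0.0]
force: [-0.4, -0.3, 0.7]
grip_width: 0.182
grip_force: 39.1
```

Request:
step_arm:
  plan:
    - {"offset": [0,-0.05,0],"rot": [0,0,0],"gripper": 1}
    - {"offset": [0,-0.1,0],"rot": [0,0,0],"gripper": 1}
    - {"offset": [0,-0.15,0],"rot": [0,0,0],"gripper": 1}
    - {"offset": [0,-0.2,0],"rot": [0,0,0],"gripper": 1}
    - {"offset": [0,-0.25,0],"rot": [0,0,0],"gripper": 1}
    - {"offset": [0,-0.3,0],"rot": [0,0,0],"gripper": 1}
    - {"offset": [0,-0.35,0],"rot": [0,0,0],"gripper": 1}
    - {"offset": [0,-0.4,0],"rot": [0,0,0],"gripper": 1}
    - {"offset": [0,-0.45,0],"rot": [0,0,0],"gripper": 1}
    - {"offset": [0,-0.5,0],"rot": [0,0,0],"gripper": 1}
    - {"offset": [0,-0.5,0],"rot": [0,0,0],"gripper": 1}
    - {"offset": [0,-0.5,0],"rot": [0,0,0],"gripper": 1}

```text
time_s: 14.1
eef_pos: [655.2, -49.7, 127.9]
ee_rot: [0.0, -0.097, 0.995, -0.0]
force: [-0.3, 0.4, -0.3]
grip_width: 0.178
grip_force: 39.0
```

```bash
cat > prof.py <<'E'
from h import *
import sys
F=[]
for k in range(int(sys.argv[2])):
    c=shot('wrist',sys.argv[1]);s=sense();F.append(s['force'][:2]@UX)
where();print('Fa mean',np.mean(F).round(2),np.round(F,2))
C=cloud(c);z=C[...,2];D=C[...,:2]-O;a=D@UX+1.7;b=D@UY-1.3
for i in range(50,95,2):
    k=(a>i)&(a<i+2)&(abs(b+14)<8)&(z>5)&(z<50); print((i,np.round(np.median(z[k]),1).tolist() if k.sum()>3 else None),end=' ')
E
python3 prof.py w8 5
```

```text
t 14.35 track a,b 52.18 -3.73 z 127.89 yaw 101.18 tilt [-0.  0. -1.] F 0.65 -0.34 -1.26 grip 0.183 39.049420952796936
Fa mean 0.42 [ 1.13 -0.94  1.11  0.14  0.65]
(50, 49.1) (52, 49.0) (54, 10.1) (56, 10.2) (58, 10.6) (60, 10.7) (62, 29.2) (64, 32.1) (66, 34.0) (68, 35.3) (70, 36.1) (72, 36.8) (74, 36.9) (76, 36.7) (78, 36.4) (80, 35.7) (82, 34.6) (84, 33.1) (86, 31.1) (88, 33.4) (90, 38.0) (92, 35.3) (94, 34.6)
```

The vial has dropped into the nest, with its axis at about 74.5 and its top at floor level. Next I'll feel for contact, expected at TCP x ≈58.

Request:
step_arm:
  plan:
    - {"offset": [0,-0.08,0],"rot": [0,0,0],"gripper": 1}
    - {"offset": [0,-0.16,0],"rot": [0,0,0],"gripper": 1}
    - {"offset": [0,-0.24,0],"rot": [0,0,0],"gripper": 1}
    - {"offset": [0,-0.3,0],"rot": [0,0,0],"gripper": 1}
    - {"offset": [0,-0.35,0],"rot": [0,0,0],"gripper": 1}
    - {"offset": [0,-0.38,0],"rot": [0,0,0],"gripper": 1}
    - {"offset": [0,-0.4,0],"rot": [0,0,0],"gripper": 1}

```text
time_s: 15.05
eef_pos: [656.0, -53.7, 127.9]
ee_rot: [0.0, -0.097, 0.995, -0.0]
force: [-0.9, 0.3, -0.5]
grip_width: 0.185
grip_force: 39.0
```

```bash
cat > f.py <<'E'
from h import *
import sys
F=[];X=[];M=[];Tq=[]
for k in range(int(sys.argv[1])):
    capture('wrist');s=sense();F.append(s['force'][:2]@UX);X.append((s['eef_pos'][:2]-O)@UX);M.append(s['wrist_torque']);Tq.append(s['tau'])
print('t',s['time_s'],'Fa',np.mean(F).round(2),'+-',(np.std(F)/len(F)**.5).round(2),'x',np.mean(X).round(3),'torque',np.mean(M,0).round(3),np.std(M,0).round(3),'tau',np.mean(Tq,0).round(2),np.std(Tq,0).round(2))
E
python3 f.py 8
```

```text
t 15.45 Fa -0.37 +- 0.16 x 56.19 torque [ 0.011 -0.01   0.001] [0.033 0.038 0.043] tau [ -0.   -58.41 -23.81   0.     0.    -0.  ] [0.03 0.   0.01 0.   0.   0.  ]
```

The joint-1 torque is nearly noise-free, at about 0.63 N·m per N of push, so I'll use it as the feel.

Request:
step_arm:
  plan:
    - {"offset": [0,-0.02,0],"rot": [0,0,0],"gripper": 1}
    - {"offset": [0,-0.04,0],"rot": [0,0,0],"gripper": 1}
    - {"offset": [0,-0.06,0],"rot": [0,0,0],"gripper": 1}
    - {"offset": [0,-0.07,0],"rot": [0,0,0],"gripper": 1}
    - {"offset": [0,-0.08,0],"rot": [0,0,0],"gripper": 1}
    - {"offset": [0,-0.09,0],"rot": [0,0,0],"gripper": 1}
    - {"offset": [0,-0.1,0],"rot": [0,0,0],"gripper": 1}
    - {"offset": [0,-0.1,0],"rot": [0,0,0],"gripper": 1}

```text
time_s: 16.25
eef_pos: [656.1, -54.6, 127.9]
ee_rot: [-0.0, -0.097, 0.995, -0.0]
force: [-0.0, 0.2, -0.6]
grip_width: 0.185
grip_force: 39.0
```

```bash
python3 f.py 3
```

```text
t 16.4 Fa 0.25 +- 0.23 x 57.202 torque [ 0.009 -0.016 -0.005] [0.036 0.007 0.015] tau [-1.000e-02 -5.844e+01 -2.382e+01 -0.000e+00 -0.000e+00 -0.000e+00] [0. 0. 0. 0. 0. 0.]
```

Request:
step_arm:
  plan:
    - {"offset": [0,-0.01,0],"rot": [0,0,0],"gripper": 1}
    - {"offset": [0,-0.02,0],"rot": [0,0,0],"gripper": 1}
    - {"offset": [0,-0.03,0],"rot": [0,0,0],"gripper": 1}
    - {"offset": [0,-0.04,0],"rot": [0,0,0],"gripper": 1}
    - {"offset": [0,-0.04,0],"rot": [0,0,0],"gripper": 1}

```text
time_s: 16.9
eef_pos: [656.2, -55.0, 127.9]
ee_rot: [-0.0, -0.097, 0.995, 0.0]
force: [0.3, -1.3, -0.4]
grip_width: 0.183
grip_force: 39.0
```

```bash
python3 f.py 2
```

```text
t 17.0 Fa -0.74 +- 0.11 x 57.595 torque [-0.009 -0.015 -0.053] [0.031 0.019 0.025] tau [-1.000e-02 -5.845e+01 -2.382e+01 -0.000e+00 -0.000e+00 -0.000e+00] [0. 0. 0. 0. 0. 0.]
```

Request:
step_arm:
  plan:
    - {"offset": [0,-0.01,0],"rot": [0,0,0],"gripper": 1}
    - {"offset": [0,-0.02,0],"rot": [0,0,0],"gripper": 1}
    - {"offset": [0,-0.03,0],"rot": [0,0,0],"gripper": 1}
    - {"offset": [0,-0.03,0],"rot": [0,0,0],"gripper": 1}

```text
time_s: 17.4
eef_pos: [656.3, -55.3, 127.9]
ee_rot: [-0.0, -0.097, 0.995, -0.0]
force: [0.1, 0.0, -0.4]
grip_width: 0.18
grip_force: 39.0
```

```bash
python3 f.py 2
```

```text
t 17.5 Fa -0.06 +- 0.29 x 57.917 torque [-0.004 -0.004 -0.01 ] [0.015 0.047 0.021] tau [-1.000e-02 -5.846e+01 -2.382e+01 -0.000e+00 -0.000e+00 -0.000e+00] [0. 0. 0. 0. 0. 0.]
```

Request:
step_arm:
  plan:
    - {"offset": [0,-0.01,0],"rot": [0,0,0],"gripper": 1}
    - {"offset": [0,-0.02,0],"rot": [0,0,0],"gripper": 1}
    - {"offset": [0,-0.03,0],"rot": [0,0,0],"gripper": 1}
    - {"offset": [0,-0.03,0],"rot": [0,0,0],"gripper": 1}

```text
time_s: 17.9
eef_pos: [656.4, -55.6, 127.9]
ee_rot: [0.0, -0.097, 0.995, -0.0]
force: [0.9, 0.7, -0.3]
grip_width: 0.18
grip_force: 39.0
```

```bash
python3 f.py 2
```

```text
t 18.0 Fa 0.08 +- 0.13 x 58.209 torque [-0.028  0.02   0.016] [0.013 0.025 0.038] tau [-1.000e-02 -5.846e+01 -2.382e+01 -0.000e+00 -0.000e+00 -0.000e+00] [0. 0. 0. 0. 0. 0.]
```

Request:
step_arm:
  plan:
    - {"offset": [0,-0.01,0],"rot": [0,0,0],"gripper": 1}
    - {"offset": [0,-0.02,0],"rot": [0,0,0],"gripper": 1}
    - {"offset": [0,-0.03,0],"rot": [0,0,0],"gripper": 1}
    - {"offset": [0,-0.03,0],"rot": [0,0,0],"gripper": 1}

```text
time_s: 18.4
eef_pos: [656.4, -55.9, 127.9]
ee_rot: [-0.0, -0.097, 0.995, -0.0]
force: [-0.3, 0.4, -0.1]
grip_width: 0.182
grip_force: 39.0
```

```bash
python3 f.py 2
```

```text
t 18.5 Fa -0.1 +- 0.37 x 58.503 torque [-0.047  0.004 -0.006] [0.019 0.022 0.039] tau [-1.000e-02 -5.847e+01 -2.382e+01 -0.000e+00 -0.000e+00 -0.000e+00] [0. 0. 0. 0. 0. 0.]
```

Request:
step_arm:
  plan:
    - {"offset": [0,-0.01,0],"rot": [0,0,0],"gripper": 1}
    - {"offset": [0,-0.02,0],"rot": [0,0,0],"gripper": 1}
    - {"offset": [0,-0.03,0],"rot": [0,0,0],"gripper": 1}
    - {"offset": [0,-0.03,0],"rot": [0,0,0],"gripper": 1}

```text
time_s: 18.9
eef_pos: [656.5, -56.2, 127.9]
ee_rot: [0.0, -0.097, 0.995, -0.0]
force: [-0.3, -0.8, -0.8]
grip_width: 0.185
grip_force: 39.0
```

```bash
python3 f.py 2;python3 prof.py w9 1
```

```text
t 19.0 Fa -0.05 +- 0.37 x 58.827 torque [-0.027 -0.001  0.005] [0.01  0.014 0.01 ] tau [-1.000e-02 -5.848e+01 -2.383e+01 -0.000e+00 -0.000e+00 -0.000e+00] [0. 0. 0. 0. 0. 0.]
t 19.05 track a,b 58.8 -3.74 z 127.86 yaw 101.18 tilt [-1.e-04  0.e+00 -1.e+00] F -0.47 0.93 -0.27 grip 0.183 39.047858119010925
Fa mean -0.47 [-0.47]
(50, 9.9) (52, 9.9) (54, 10.2) (56, 10.4) (58, 49.2) (60, 25.8) (62, 29.3) (64, 32.1) (66, 34.0) (68, 35.3) (70, 36.2) (72, 36.7) (74, 36.9) (76, 36.8) (78, 36.5) (80, 35.8) (82, 34.8) (84, 33.2) (86, 30.9) (88, 30.3) (90, 37.9) (92, 35.3) (94, 34.4)
```

Request:
step_arm:
  plan:
    - {"offset": [0,-0.01,0],"rot": [0,0,0],"gripper": 1}
    - {"offset": [0,-0.02,0],"rot": [0,0,0],"gripper": 1}
    - {"offset": [0,-0.03,0],"rot": [0,0,0],"gripper": 1}
    - {"offset": [0,-0.03,0],"rot": [0,0,0],"gripper": 1}

```text
time_s: 19.45
eef_pos: [656.5, -56.5, 127.9]
ee_rot: [-0.0, -0.097, 0.995, 0.0]
force: [-1.1, 0.4, -0.9]
grip_width: 0.181
grip_force: 39.0
```

```bash
python3 f.py 2
```

```text
t 19.55 Fa -0.11 +- 0.11 x 59.089 torque [ 0.035  0.015 -0.007] [0.016 0.009 0.012] tau [-1.600e-01 -5.844e+01 -2.388e+01 -5.000e-02 -6.000e-02 -1.000e-02] [0. 0. 0. 0. 0. 0.]
```

Contact: the joint-1 torque gives about 0.25 N. I'll use finer steps from here.

Request:
step_arm:
  plan:
    - {"offset": [0,-0.01,0],"rot": [0,0,0],"gripper": 1}
    - {"offset": [0,-0.01,0],"rot": [0,0,0],"gripper": 1}

```text
time_s: 19.75
eef_pos: [656.5, -56.5, 127.9]
ee_rot: [-0.0, -0.097, 0.995, 0.0]
force: [-0.8, 0.1, -0.3]
grip_width: 0.183
grip_force: 39.0
```

```bash
python3 f.py 2
```

```text
t 19.85 Fa -1.13 +- 0.28 x 59.126 torque [ 0.176  0.026 -0.01 ] [0.006 0.004 0.001] tau [-5.000e-01 -5.838e+01 -2.398e+01 -1.800e-01 -1.500e-01 -1.000e-02] [0.02 0.   0.01 0.01 0.   0.  ]
```

Request:
step_arm:
  plan:
    - {"offset": [0,-0.01,0],"rot": [0,0,0],"gripper": 1}
    - {"offset": [0,-0.02,0],"rot": [0,0,0],"gripper": 1}
    - {"offset": [0,-0.02,0],"rot": [0,0,0],"gripper": 1}

```text
time_s: 20.15
eef_pos: [656.5, -56.6, 127.9]
ee_rot: [-0.0, -0.097, 0.995, 0.0]
force: [-1.3, 2.6, -0.3]
grip_width: 0.184
grip_force: 39.1
```

```bash
python3 f.py 3
```

```text
t 20.3 Fa -2.5 +- 0.3 x 59.225 torque [ 0.47   0.151 -0.03 ] [0.041 0.025 0.023] tau [-1.460e+00 -5.824e+01 -2.424e+01 -5.300e-01 -3.900e-01 -2.000e-02] [0.06 0.   0.02 0.02 0.02 0.  ]
```

Request:
step_arm:
  plan:
    - {"offset": [0,-0.01,0],"rot": [0,0,0],"gripper": 1}
    - {"offset": [0,-0.02,0],"rot": [0,0,0],"gripper": 1}
    - {"offset": [0,-0.02,0],"rot": [0,0,0],"gripper": 1}

```text
time_s: 20.6
eef_pos: [656.5, -56.7, 127.9]
ee_rot: [-0.0, -0.097, 0.995, 0.0]
force: [-0.4, 4.1, 0.7]
grip_width: 0.18
grip_force: 39.2
```

```bash
python3 f.py 4
```

```text
t 20.8 Fa -4.71 +- 0.29 x 59.36 torque [ 0.938  0.312 -0.028] [0.062 0.033 0.042] tau [-2.940e+00 -5.808e+01 -2.461e+01 -1.080e+00 -7.200e-01 -3.000e-02] [0.13 0.01 0.03 0.05 0.03 0.  ]
```

That gives about 4.7 N. I'll hold it and watch for creep.

Request:
step_arm:
  plan:
    - {"offset": [0,0,0],"rot": [0,0,0],"gripper": 1}
    - {"offset": [0,0,0],"rot": [0,0,0],"gripper": 1}

```text
time_s: 21.0
eef_pos: [656.5, -56.8, 127.9]
ee_rot: [-0.0, -0.097, 0.995, 0.0]
force: [-1.5, 4.2, 1.8]
grip_width: 0.18
grip_force: 39.2
```

```bash
python3 f.py 2
```

```text
t 21.1 Fa -5.02 +- 0.42 x 59.373 torque [0.998 0.283 0.004] [0.004 0.026 0.004] tau [-3.160e+00 -5.806e+01 -2.466e+01 -1.160e+00 -7.700e-01 -3.000e-02] [0. 0. 0. 0. 0. 0.]
```

Steady at 5.0 N. I'll hold for another second, then back off gently.

Request:
step_arm:
  plan:
    - {"offset": [0,0,0],"rot": [0,0,0],"gripper": 1}
    - {"offset": [0,0,0],"rot": [0,0,0],"gripper": 1}
    - {"offset": [0,0,0],"rot": [0,0,0],"gripper": 1}
    - {"offset": [0,0,0],"rot": [0,0,0],"gripper": 1}
    - {"offset": [0,0,0],"rot": [0,0,0],"gripper": 1}
    - {"offset": [0,0,0],"rot": [0,0,0],"gripper": 1}
    - {"offset": [0,0,0],"rot": [0,0,0],"gripper": 1}
    - {"offset": [0,0,0],"rot": [0,0,0],"gripper": 1}

```text
time_s: 21.9
eef_pos: [656.6, -56.7, 127.9]
ee_rot: [-0.0, -0.097, 0.995, 0.0]
force: [-2.4, 5.1, 1.1]
grip_width: 0.182
grip_force: 39.2
```

```bash
python3 f.py 2; python3 -c "
from h import *
c=shot('top','t9')
go(tr(30,-4),128,101.2)"
```

```text
t 22.0 Fa -5.48 +- 0.78 x 59.36 torque [ 1.037  0.294 -0.055] [0.015 0.025 0.005] tau [-3.160e+00 -5.806e+01 -2.466e+01 -1.160e+00 -7.700e-01 -3.000e-02] [0. 0. 0. 0. 0. 0.]
off [ 0.026  2.936 -0.012] rot [ 0.03 -0.01 -0.01] t 22.05 q6 -2.03 F [-2.02  4.56  0.85]
```

Request:
step_arm:
  plan:
    - {"offset": [0,0.02,0],"rot": [0,0,0],"gripper": 1}
    - {"offset": [0,0.06,0],"rot": [0,0,0],"gripper": 1}
    - {"offset": [0,0.12,0],"rot": [0,0,0],"gripper": 1}
    - {"offset": [0,0.25,0],"rot": [0,0,0],"gripper": 1}
    - {"offset": [0,0.5,0],"rot": [0,0,0],"gripper": 1}
    - {"offset": [0,1.2,0],"rot": [0,0,0],"gripper": 1}
    - {"offset": [0,2.2,0],"rot": [0,0,0],"gripper": 1}
    - {"offset": [0,3,0],"rot": [0,0,0],"gripper": 1}
    - {"offset": [0,3,-1.5],"rot": [0,0,0],"gripper": 1}
    - {"offset": [0,3,-3.5],"rot": [0,0,0],"gripper": 1}
    - {"offset": [0,3,-5.5],"rot": [0,0,0],"gripper": 1}
    - {"offset": [0,3,-6.5],"rot": [0,0,0],"gripper": 1}

```text
time_s: 23.25
eef_pos: [651.4, -27.7, 196.0]
ee_rot: [0.002, -0.097, 0.995, -0.001]
force: [-0.5, -0.2, -0.2]
grip_width: 0.183
grip_force: 39.2
```

```bash
python3 prof.py w10 2; python3 - <<'E'
from h import *
c=ld('w10');C=cloud(c);z=C[...,2];D=C[...,:2]-O;a=D@UX+1.7;b=D@UY-1.3
print()
m=(abs(b)<40)&(a>55)&(a<86)&(z>28)&(z<42)&(c['color'][...,0]>c['color'][...,2]+40);print(cv2.minAreaRect(np.stack([a[m],b[m]],1).astype(np.float32)))
go([464.8,129.7],193,77.8)
E
```

```text
t 23.35 track a,b 29.8 -3.25 z 195.0 yaw 101.18 tilt [ 3.4e-03 -9.0e-04 -1.0e+00] F 0.06 0.67 0.44 grip 0.184 39.22776818275452
Fa mean 0.2 [0.34 0.06]
(50, 9.6) (52, 9.9) (54, 10.0) (56, 10.4) (58, 10.5) (60, 11.2) (62, 28.3) (64, 31.9) (66, 33.9) (68, 35.2) (70, 35.9) (72, 36.6) (74, 36.8) (76, 36.9) (78, 36.4) (80, 35.6) (82, 33.9) (84, 32.4) (86, 30.1) (88, 33.1) (90, 37.8) (92, 35.0) (94, 34.6) 
((73.99012756347656, 0.7696456909179688), (56.910274505615234, 23.972179412841797), 89.88745880126953)
off [15.244 19.056  0.123] rot [-0.05  0.19 23.38] t 23.35 q6 -1.99 F [0.67 0.07 0.44]
```

The vial lies square in the nest (axis 74, angle 0.1°). I'll return above the stand.

Request:
step_arm:
  plan:
    - {"offset": [1.5,1.9,0],"rot": [0,0,2],"gripper": 1}
    - {"offset": [4,5,0],"rot": [0,0,6],"gripper": 1}
    - {"offset": [7,8.8,0],"rot": [0,0,11],"gripper": 1}
    - {"offset": [10,12.5,0],"rot": [0,0,16],"gripper": 1}
    - {"offset": [13,16.3,0],"rot": [0,0,20],"gripper": 1}
    - {"offset": [14.6,18.3,0.1],"rot": [0,0,22.5],"gripper": 1}
    - {"offset": [15.25,19.05,0.1],"rot": [0,0,23.4],"gripper": 1}
    - {"offset": [15.25,19.05,0.1],"rot": [0,0,23.4],"gripper": 1}
    - {"offset": [15.25,19.05,0.1],"rot": [0,0,23.4],"gripper": 1}
    - {"offset": [15.25,19.05,0.1],"rot": [0,0,23.4],"gripper": 1}
    - {"offset": [15.25,19.05,0.1],"rot": [0,0,23.4],"gripper": 1}

```text
time_s: 24.45
eef_pos: [464.9, 129.1, 191.7]
ee_rot: [-0.0, 0.107, 0.994, -0.0]
force: [-0.2, -0.6, -1.2]
grip_width: 0.184
grip_force: 39.2
```

```bash
python3 - <<'E'
from h import *
c=shot('wrist','w11');where();go([464.8,129.7],160,77.8)
# paddle tilt: compare with picture right after the first lift (same pose)
a=ld('w3')
cv2.imwrite('pics/cmp.png',np.hstack([a['color'][150:400,180:400],c['color'][150:400,180:400]])[:,:,::-1])
for d in(a,c):
    C=cloud(d);q=d['s']['ee_rot'];r=R.from_quat([q[1],q[2],q[3],q[0]]).as_matrix();T=(C-d['s']['eef_pos'])@r
    for z0,z1 in((36,52),(82,92),(92,102),(102,112)):
        m=(abs(T[...,1])<16)&(T[...,0]>8)&(T[...,0]<30)&(T[...,2]>z0)&(T[...,2]<z1)&(d['color'].min(-1)>50)
        t=T[m]; print(z0,len(t),np.percentile(t[:,1],[3,50,97]).round(2) if len(t) else '',np.median(t[:,0]).round(2) if len(t) else '')
E
```

```text
t 24.5 track a,b -160.3 -155.77 z 191.72 yaw 77.74 tilt [-1.e-04 -1.e-04 -1.e+00] F 0.04 0.03 -0.73 grip 0.181 39.24958527088165
off [0.007 0.051 3.172] rot [-0.   -0.   -0.06] t 24.5 q6 -1.33 F [ 0.04 -0.03 -0.73]
36 2272 [-11.66   1.4   14.52] 13.24
82 55 [-0.33  1.19  3.2 ] 21.17
92 53 [-0.42  1.7   3.32] 21.16
102 44 [-0.5   1.45  3.42] 21.2
36 2271 [-11.75   1.22  14.58] 13.25
82 56 [-0.31  1.68  3.21] 21.18
92 52 [-0.42  1.18  3.3 ] 21.23
102 45 [-0.5   1.72  3.41] 21.23
```

View pics/cmp.png

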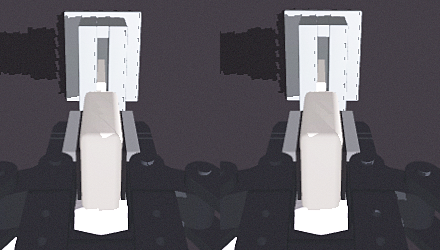

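The two pictures match (the first lift on the left, now on the right), so the paddle hasn't shifted in the grip. The slot lies below in the same place. I'll insert it.

Request:
step_arm:
  plan:
    - {"offset": [0,0.05,1],"rot": [0,0,0],"gripper": 1}
    - {"offset": [0,0.05,2.5],"rot": [0,0,0],"gripper": 1}
    - {"offset": [0,0.05,3.5],"rot": [0,0,0],"gripper": 1}
    - {"offset": [0,0.05,4.2],"rot": [0,0,0],"gripper": 1}
    - {"offset": [0,0.05,4.8],"rot": [0,0,0],"gripper": 1}
    - {"offset": [0,0.05,5.4],"rot": [0,0,0],"gripper": 1}
    - {"offset": [0,0.05,6],"rot": [0,0,0],"gripper": 1}
    - {"offset": [0,0.05,6.5],"rot": [0,0,0],"gripper": 1}
    - {"offset": [0,0.05,6.8],"rot": [0,0,0],"gripper": 1}
    - {"offset": [0,0.05,7],"rot": [0,0,0],"gripper": 1}
    - {"offset": [0,0.05,7],"rot": [0,0,0],"gripper": 1}
    - {"offset": [0,0.05,7],"rot": [0,0,0],"gripper": 1}

```text
time_s: 25.7
eef_pos: [464.5, 130.2, 122.1]
ee_rot: [0.0, 0.106, 0.994, 0.0]
force: [-0.8, -0.2, -0.6]
grip_width: 0.176
grip_force: 39.2
```

```bash
python3 -c "
from h import *
where();print(sense()['eef_pos'])"
```

```text
t 25.7 track a,b -161.39 -155.87 z 122.06 yaw 77.78 tilt [ 3.e-04 -0.e+00 -1.e+00] F 0.06 -0.81 -0.56 grip 0.176 39.249347448349
[464.45461083 130.24131887 122.0572972 ]
```

Inside the slot with no force, and 2.5 mm left to go.

Request:
step_arm:
  plan:
    - {"offset": [0,-0.03,0.1],"rot": [0,0,0],"gripper": 1}
    - {"offset": [0,-0.05,0.2],"rot": [0,0,0],"gripper": 1}
    - {"offset": [0,-0.05,0.24],"rot": [0,0,0],"gripper": 1}
    - {"offset": [0,-0.05,0.24],"rot": [0,0,0],"gripper": 1}

```text
time_s: 26.1
eef_pos: [464.2, 129.7, 119.6]
ee_rot: [-0.0, 0.106, 0.994, -0.0]
force: [-1.0, -0.3, 0.8]
grip_width: 0.181
grip_force: 39.6
```

```bash
python3 -c "
from h import *
where();print(sense()['eef_pos'])"
```

```text
t 26.1 track a,b -160.93 -156.18 z 119.57 yaw 77.79 tilt [-0.e+00 -1.e-04 -1.e+00] F 0.1 -1.07 0.78 grip 0.181 39.56451237201691
[464.23175459 129.7305917  119.57224749]
```

Request:
step_arm:
  plan:
    - {"offset": [0,0,0.02],"rot": [0,0,0],"gripper": 1}
    - {"offset": [0,0,0.02],"rot": [0,0,0],"gripper": 2}
    - {"offset": [0,0,0.02],"rot": [0,0,0],"gripper": 3}
    - {"offset": [0,0,0.02],"rot": [0,0,0],"gripper": 5}
    - {"offset": [0,0,0.02],"rot": [0,0,0],"gripper": 5}
    - {"offset": [0,0,0.02],"rot": [0,0,0],"gripper": 5}
    - {"offset": [0,0,-1],"rot": [0,0,0],"gripper": 5}
    - {"offset": [0,0,-3],"rot": [0,0,0],"gripper": 5}
    - {"offset": [0,0,-6],"rot": [0,0,0],"gripper": 5}
    - {"offset": [0,0,-9],"rot": [0,0,0],"gripper": 5}
    - {"offset": [0,0,-9],"rot": [0,0,0],"gripper": 5}
    - {"offset": [0,0,-9],"rot": [0,0,0],"gripper": 5}

```text
time_s: 27.3
eef_pos: [464.2, 129.8, 210.1]
ee_rot: [0.001, 0.106, 0.994, 0.0]
force: [-0.5, -0.7, -0.8]
grip_width: 0.587
grip_force: 0.0
```

```bash
python3 - <<'E'
from h import *
where()
c=shot('wrist','w12');C=cloud(c);x,y,z=C[...,0],C[...,1],C[...,2]
for zl,zh in((74,90),(36,44)):
    m=(abs(x-465)<50)&(abs(y-131)<38)&(z>zl)&(z<zh)&(c['color'].min(-1)>60);print(cv2.minAreaRect(C[m][:,:2].astype(np.float32)),np.median(z[m]))
for n in('top','scene'):
    c=shot(n,n+'2');c0=ld(n);C=cloud(c);C0=cloud(c0)
    z=C[...,2];D=C[...,:2]-O;a=D@UX;b=D@UY
    for nm,f in(('before',C0),('after',C)):
        X,Y,Z=f[...,0],f[...,1],f[...,2];DD=f[...,:2]-O;A=DD@UX;B=DD@UY
        m=(abs(X-465)<40)&(abs(Y-127)<40)&(Z>78)&(Z<92);h=(abs(B)<28)&(A>95)&(A<160)&(Z>42)&(Z<48)
        print(n,nm,'paddle',f[m].mean(0).round(1),'head a',np.percentile(A[h],[2,98]).round(1))
    m=(abs(b)<35)&(a>55)&(a<88)&(z>30)&(z<42)&(c['color'][...,0]>c['color'][...,2]+40);print('vial',a[m].mean(),np.median(z[m]))
cv2.imwrite('pics/final.png',np.hstack([ld('w12')['color'][100:320,180:400],ld('scene2')['color'][100:320,220:440]])[:,:,::-1])
E
```

```text
t 27.3 track a,b -160.96 -156.17 z 210.1 yaw 77.78 tilt [ 0.0013  0.     -1.    ] F 0.6 -0.61 -0.76 grip 0.587 0.0
((464.87799072265625, 131.1375274658203), (16.012046813964844, 35.750343322753906), 77.6424331665039) 82.55049046094021
((465.8987121582031, 131.7081298828125), (34.00053405761719, 67.87123107910156), 77.53374481201172) 38.84172450955826
top before paddle [464.8 127.7  83.4] head a [100.9 139.7]
top after paddle [nan nan nan] head a [101.  139.1]
vial 74.39722490087685 35.52979480397974
scene before paddle [465.3 126.3  84.2] head a [102.7 141.4]
scene after paddle [464.8 125.8  84.2] head a [102.2 141.4]
vial 76.77833134990686 37.08446124867893<stdin>:12: RuntimeWarning: Mean of empty slice.
  ret = um.true_divide(
```

View pics/final.png

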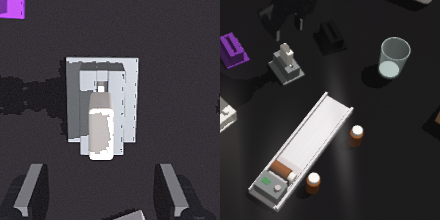

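The paddle stands upright and fully down in the grey stand (left, at (100,125)), with its top at the same height as before. The vial lies in the nest (right, at (283,170)), the head hasn't moved, and the gripper is clear.

```bash
python3 -c "
from rig import *
print(finish_job())"
```

```text
the job is handed in; nothing more can be done
None
```

The job is handed in, though `finish_job` gave no verdict: I pressed the vial against the pad at about 5 N for over a second, it lies square in the nest with the head unmoved, and the paddle is back upright and fully down in its stand, released.

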